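# Shut the bench centrifuge and slide its lid latch to the locked stop

## Task

The loaded centrifuge has to be made ready for a run: push its open lid down gently, without slamming it, until it is fully shut, then push the orange latch lever on its front to the left, past the first click and on to its far stop, so that the lid is locked. Use pushes only: do not lift the lid any further, and leave everything else on the bench where it is.

Things in the scene. Friction and masses are not known exactly. Their poses are not given: they have to be found in the camera images.
- mini_centrifuge: Cream bench centrifuge with a black lid, 280 deep (x) by 230 wide (y) by 146 mm high when shut; fixed in an episode. Origin: centre of its underside. Its own -x is the sloping front panel with display and knob, facing the robot; its +y is the machine's left as the robot sees it; z up. Its loaded rotor lies inside.
- mini_centrifuge_lid (a joint): Lid angle, rad: 0 = shut (hard stop), grows as the front of the lid rises, to 1.48. Hinge along the machine's y at the back. A stiff friction hinge (0.7 N m): the lid stays wherever it is left; pushing down near its front edge with 2 to 5 N closes it.
- lid_hinge (a point): Point on the lid's hinge axis at the middle of the back edge of the machine, 134 mm above the bench. The hinge axis runs through it along the machine's y.
- lid_front (a point): Point on the lid's outer (upper) face in the middle of its width, 2 mm behind its front edge; moves with the lid. It is 250 mm in front of the hinge axis and, when shut, 12 mm above the axis height. The lid is a flat plate 254 long, 226 wide, 15 mm thick; at its front edge a lip 60 wide and 12 mm deep lies under the latch hook.
- latch_lever (a joint): Travel of the latch lever, m, along the machine's +y (to the left): 0 = open stop (hook clear of the lid's lip), 0.022 = first click, lid only caught, 0.044 = far stop, lid locked. Sprung detents hold it at each of the three; it takes about 5 N to push it out of each, and it then snaps on to the next. Its hook cannot pass over the lip unless the lid is shut.
- lever_tab (a point): Point inside the orange thumb tab of the latch lever; moves with it. The tab is upright, 9 mm thick along the machine's y, 18 mm along x, from 36 mm below this point to 20 mm above it. It stands in front of the lever's own steel hook (24 mm wide, 7 mm behind it) and 17 mm in front of the lid's lip. At its height nothing stands within 80 mm to its right or left; the speed knob is 50 mm below.
- cotton_buds: Bystander: clear pot of pink cotton buds, 77 wide, 80 mm tall; origin at centre of underside.
- air_blower: Bystander: dark blue rubber air blower bulb with a nozzle on top, 51 wide, 118 mm tall; origin at centre of underside.
- stain_carton: Bystander: light blue carton 55 x 99 x 70 mm; origin at centre of underside.
- marker_pen: Bystander: white marker pen with black cap lying on the bench, 135 mm long, beside the machine's left wall; origin at centre of underside.
- long_nose_pliers: Bystander: blue-handled long-nose pliers lying on the bench, 152 mm long; origin at centre of underside.
- sticky_pad: Bystander: yellow pad of notes, 68 x 68 x 12 mm; origin at centre of underside.

How it is judged:
By the outcome, as a careful person would: the job done as asked, in the order asked, and still so for the second after the job is handed in, with the robot touching nothing.
It also fails if it takes over 48 s, if anything falls off the work surface, if the arm or the gripper's body presses on something with over 40 N, if the wrist force passes 120 N, or if a joint passes its speed limit or range.

## Robot

A 6-joint arm with a two-finger parallel gripper is mounted at the origin on a cart in front of the work surface, level with it; the furniture and walls round the work are solid. World frame = base frame: x ahead of the robot, y to its left, z up, the work surface at z = 0. Lengths are in m, angles in degrees, forces in N, time in s.
With the tool pointing down it reaches from about 0.375 to 0.9 m from the base axis. Payload 3.1 kg.
Tool frame: the origin (TCP) lies at the very end of the fingers, on their centre line; the grasp point (between the pads) lies 19 mm behind it (pinch_z is the distance from the TCP to the grasp point, in m); z points along the fingers, y is the line along which they close (so a half turn about z gives the same grasp; the last joint's range is limited). The gripper opens to 87 mm and grips with 3 to 60 N. Pads are 19 mm wide; open, the fingers measure 117 mm over their backs; the gripper's body (75 mm by 190 mm) begins 51 mm behind the grasp point.
Start: joints at [-87.118, 30.224, 82.088, -0, 67.689, -10.227], TCP at [0.142, -0.609, 0.184] pointing down, gripper open.
Joint ranges: [-176.69, 176.69], [-43.24, 126.21], [12.49, 139.97], [-82, 262], [0, 151.66], [-163.58, 163.58]. Speed limits (degrees/s): [159.86, 159.86, 180, 180, 180, 180].

## Interface

Orientations are given as [roll, pitch, yaw] about the fixed x, y, z axes, in that order (R = Rz(yaw) Ry(pitch) Rx(roll)).
In Python, from plant import * gives the robot as it stands.
- The arm moves only by the tool step_arm, never from a script. Its argument "increments" is a list of rows, each an object of numbers: "x", "y", "z": the shift along the tool's x, y, z in units of 300 mm (1.0 is 300 mm); "rx", "ry", "rz": the turn, a rotation vector about the tool's x, y, z in units of 90 degrees (1.0 is 90 degrees); "hand": the opening, from 0 (shut) to 1 (fully open). A call has 1 to 12 rows; each row is the pose to reach, as a shift and turn from the pose commanded when the call began, along the tool's axes at that moment; what a row does not reach only later rows make up. A row lasts 1/12 s, in which the tool goes at most 41.7 mm and 7.16 degrees, less where a joint would pass 70% of its speed; a pose out of reach is approached as far as the arm can. A call with a number of a shift or a turn outside -1 to 1 is refused whole. A call with a gripper value outside its range is refused whole. The fingers move at their own pace and stop on an object; "grip_force" is the grip in N (left out, the last holds). Time passes only in rows, so rows that repeat a pose let the fingers close. It gives the time, the measured TCP pose, the force, the opening and the grip force at its end, in the units of the state.
- observe(): the state, without advancing time (a new reading comes with each control period).
- grab_frame(name): name is "scene" or "top" or "wrist"; returns (picture, depth): 384x512x3 uint8, blue, green, red; 384x512 float32, m along the optical axis (not along the pixel's ray), 0 where there is no reading.
- camera_info(name): a dict with "vfov" (degrees; the focal length in pixels is half the picture's height over the tangent of half this angle, whatever the lens; pixels are square), "cx", "cy" (the principal point, pixels), "R" (3x3) and "t" (3): a world point X has camera coordinates R X + t; the wrist camera has in their place "hand_eye" (4x4, takes a point from camera to tool coordinates, whose origin is the TCP and whose axes are the flange's). Camera axes: x right, y down, z forward; pixel columns grow to the right and rows downward; lengths in m; the calibration is good to about 2 mm. A picture is of the moment at which its call begins: read the wrist's pose just before it. camera_info takes no time and is no camera call.
- sign_off(): hands the job in; it is judged then, once.
The state is a dict: "time_s": time; "joint_pos": joint angles; "joint_vel": joint speeds; "joint_efforts": joint torques, N m; "eef_pos": TCP position; "orientation": TCP orientation; "force": force on the tool from outside, world axes, zero at the start; "wrist_torque": the same for the moment, N m; "gripper_width": finger opening in m; "gripper_force": force on a finger pad.
Only numpy, scipy, OpenCV 4.12 (cv2) and the standard library are available. Lean on these libraries where they do the work, as an engineer would, in place of code of your own. Each camera call takes 0.05 s, during which the arm holds its last target. There are 200 camera calls.

## Working session

There is one attempt and no reset: what is moved stays moved. The work goes in short steps, Python scripts to look and compute and a tool call to move; the robot and the scene stay as the last step left them, time stands still between calls to the robot, and variables do not carry over. Pictures are saved under pics/ and viewed, at most 10 in all, crops included, and the job is handed in when it is done.

Besides the shell and the picture viewer there is one more tool, called after "Request:" as name(argument=value, ...) on one line, values as JSON. step_arm: Moves the arm, as the interface text tells. Its arguments: {"type":"object","properties":{"increments":{"type":"array","items":{"type":"object","properties":{"x":{"type":"number"},"y":{"type":"number"},"z":{"type":"number"},"rx":{"type":"number"},"ry":{"type":"number"},"rz":{"type":"number"},"hand":{"type":"number"}}}},"grip_force":{"type":"number"}},"required":["increments"]}

```bash
mkdir -p pics; python3 - <<'E'
from plant import *
import cv2,numpy as np
ims=[]
for n in("scene","top"):
    p,d=grab_frame(n); np.savez(f"pics/{n}0.npz",p=p,d=d); ims.append(p)
    c=camera_info(n); print(n,c['vfov'],c['cx'],c['cy'],np.round(c['R'],3).tolist(),np.round(c['t'],3).tolist(),(d>0).mean())
cv2.imwrite("pics/a_scene.png",ims[0]);cv2.imwrite("pics/a_top.png",ims[1])
print(observe())
E
```

```text
scene 42.5269297807637 252.65406705583914 191.80139501990973 [[-0.909, -0.417, -0.007], [-0.251, 0.56, -0.789], [0.333, -0.715, -0.614]] [0.5, 0.226, 1.36] 0.9948018391927084
top 47.10832673682934 255.8218268713279 187.9375521937132 [[-0.162, -0.987, -0.006], [-0.772, 0.131, -0.622], [0.614, -0.096, -0.783]] [0.058, 0.517, 1.254] 0.9960886637369791
{'time_s': 0.1, 'joint_pos': array([-8.71181390e+01,  3.02751188e+01,  8.21489223e+01,  1.96975160e-03,
        6.76899847e+01, -1.02291305e+01]), 'joint_vel': array([-0.03863183, -0.09123203, -0.13231524,  0.06368455, -0.01318306,
       -0.05283967]), 'joint_efforts': array([-1.48937743e-04, -4.40984166e+01, -1.77150893e+01,  6.34233607e-02,
        5.33884973e-02, -5.77131959e-05]), 'eef_pos': array([ 0.14175631, -0.60795667,  0.18315439]), 'orientation': array([-1.79888110e+02, -2.20411398e-02,  1.31102204e+01]), 'force': array([-0.60266134,  0.26346737,  0.98879827]), 'wrist_torque': array([-0.01470186,  0.01151536, -0.00024839]), 'gripper_force': 0.0, 'gripper_width': 0.08729913199498761}
```

View pics/a_scene.png

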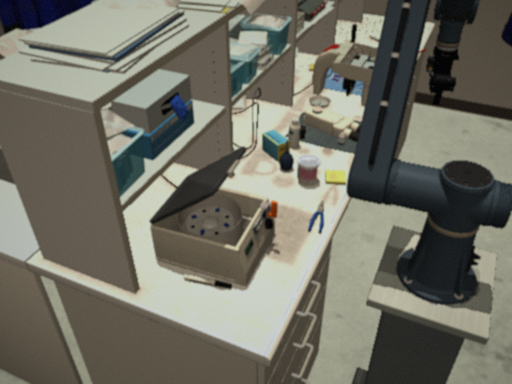

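View pics/a_top.png

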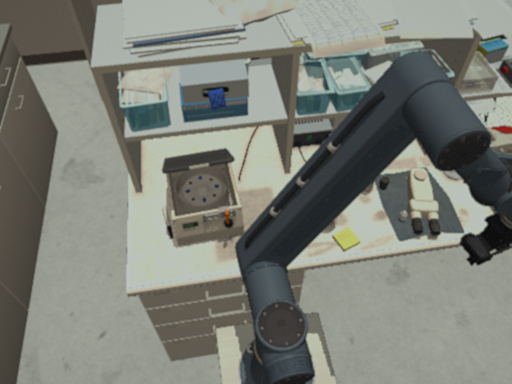

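The scene view shows the machine with its lid open, apex near (242,150), and the orange tab near (273,210). The pliers are at (317,217), in front of the machine. The top view shows the tab at about (228,215) and the lid edge at (165–230,158). Next I'll work out coordinates.

```bash
cat > h.py <<'E'
import numpy as np,cv2
from plant import *
def cloud(n,p,d):
    c=camera_info(n);f=192/np.tan(np.radians(c['vfov']/2))
    v,u=np.mgrid[:384,:512]
    P=np.stack([(u-c['cx'])/f*d,(v-c['cy'])/f*d,d],-1)
    return (P-np.array(c['t']))@np.array(c['R'])
E
python3 - <<'E'
from h import *
C={}
for n in("scene","top"):
    z=np.load(f"pics/{n}0.npz");p,d=z['p'],z['d'];W=cloud(n,p,d);C[n]=(p,W)
    hsv=cv2.cvtColor(p,cv2.COLOR_BGR2HSV);H,S,V=hsv[...,0],hsv[...,1],hsv[...,2]
    m=((H<14)|(H>176))&(S>170)&(V>130)
    k,l,st,ce=cv2.connectedComponentsWithStats(m.astype(np.uint8))
    for i in range(1,k):
        if st[i,4]>5: print(n,"orange",ce[i].round(),st[i],np.median(W[l==i],0).round(3),W[l==i].min(0).round(3),W[l==i].max(0).round(3))
    # dark lid
    roi=np.zeros_like(m); 
    if n=="scene": roi[140:228,145:250]=1
    else: roi[145:175,160:236]=1
    dk=roi&(V<75)&(W[...,2]>.1)&(W[...,2]<.45)
    k,l,st,ce=cv2.connectedComponentsWithStats(dk.astype(np.uint8));i=1+st[1:,4].argmax();q=cv2.erode((l==i).astype(np.uint8),np.ones((3,3)))>0
    X=W[q];mu=np.median(X,0);X=X[np.linalg.norm(X-mu,axis=1)<.25]
    for _ in range(3):
        mu=X.mean(0);nv=np.linalg.svd(X-mu,full_matrices=False)[2][2];r=(X-mu)@nv;X=X[abs(r)<max(2*r.std(),.003)]
    print(n,"lid",len(X),mu.round(3),nv.round(3),r.std().round(4),np.percentile(X,[1,99],axis=0).round(3).tolist())
    B=np.argwhere(l==i);print(B.min(0),B.max(0))
    # body points z .03-.13 near tab
    big=(W[...,2]>.02)&(W[...,2]<.25)&(W[...,0]>.4)&(W[...,0]<1.0)&(W[...,1]>-.1)&(W[...,1]<.6)
    print(np.percentile(W[big],[1,50,99],axis=0).round(3).tolist())
p,W=C["scene"]
import cv2
cv2.imwrite("pics/b.png",cv2.resize(p[130:300,130:350],None,fx=3.5,fy=3.5,interpolation=cv2.INTER_CUBIC))
# height map from both (z max) top-down, 2.5mm cells
h=np.zeros((280,280))
for n in C:
    X=C[n][1].reshape(-1,3);s=(X[:,0]>.4)&(X[:,0]<1.1)&(X[:,1]>-.25)&(X[:,1]<.45)&(X[:,2]<.5)
    i=((1.1-X[s,0])/.0025).astype(int).clip(0,279);j=((.45-X[s,1])/.0025).astype(int).clip(0,279)
    np.maximum.at(h,(i,j),X[s,2].clip(0))
cv2.imwrite("pics/hm.png",cv2.resize(cv2.applyColorMap((h/.35*255).clip(0,255).astype(np.uint8),cv2.COLORMAP_JET),(560,560),interpolation=0))
E
```

```text
scene orange [333.  46.] [327  45  11   5  22] [ 0.6   -0.923  0.22 ] [ 0.582 -0.945  0.207] [ 0.621 -0.901  0.225]
scene orange [273. 203.] [272 202   4   3  10] [0.448 0.085 0.166] [0.443 0.082 0.162] [0.453 0.087 0.17 ]
scene orange [270. 214.] [269 213   3   3   7] [0.458 0.084 0.123] [0.453 0.081 0.119] [0.461 0.086 0.127]
scene lid 1456 [0.622 0.181 0.239] [0.621 0.046 0.783] 0.0016 [[0.541, 0.069, 0.165], [0.715, 0.266, 0.301]]
[148 151] [227 245]
[[0.455, 0.039, 0.023], [0.671, 0.262, 0.106], [0.991, 0.402, 0.246]]
top orange [504. 129.] [495 127  17   6  73] [ 0.601 -0.921  0.222] [ 0.577 -0.945  0.214] [ 0.62  -0.895  0.23 ]
top lid 542 [0.608 0.15  0.255] [0.617 0.036 0.786] 0.0009 [[0.543, 0.05, 0.194], [0.684, 0.249, 0.303]]
[150 163] [173 232]
[[0.457, 0.032, 0.024], [0.591, 0.164, 0.093], [0.862, 0.396, 0.24]]
```

View pics/b.png

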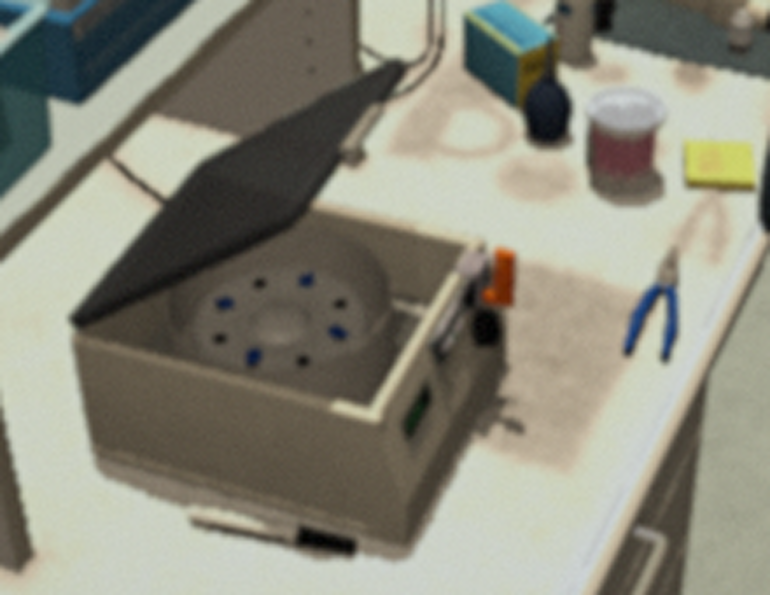

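View pics/hm.png

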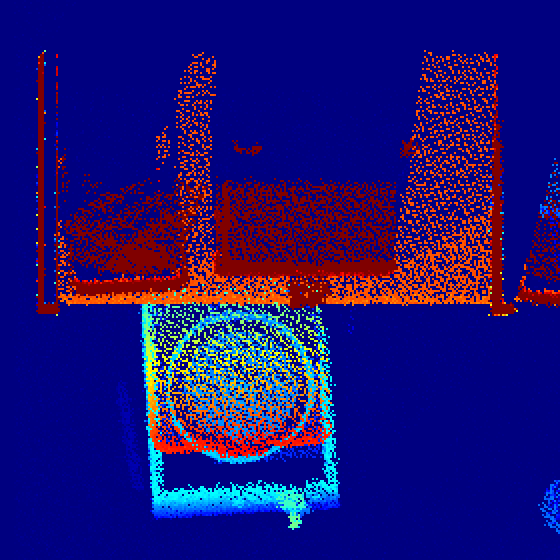

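The lid is open about 38°. Its front edge is near x 0.54, z 0.30, the machine yaw is about 3°, and the machine centre is at y ≈ 0.15. The tab is near (0.449, 0.083), with z from 0.12 to 0.17. I'll start moving: raise, close the fingers and swing over.

Request:
step_arm(increments=[{"z": -0.14, "hand": 0}, {"z": -0.28, "hand": 0}, {"x": 0.05, "y": -0.05, "z": -0.4, "rz": 0.03, "hand": 0}, {"x": 0.12, "y": -0.1, "z": -0.5, "rz": 0.06, "hand": 0}, {"x": 0.2, "y": -0.17, "z": -0.58, "rz": 0.08, "hand": 0}, {"x": 0.28, "y": -0.25, "z": -0.63, "rz": 0.1, "hand": 0}, {"x": 0.36, "y": -0.33, "z": -0.66, "rz": 0.11, "hand": 0}, {"x": 0.45, "y": -0.42, "z": -0.67, "rz": 0.11, "hand": 0}, {"x": 0.54, "y": -0.5, "z": -0.67, "rz": 0.11, "hand": 0}, {"x": 0.62, "y": -0.58, "z": -0.67, "rz": 0.11, "hand": 0}, {"x": 0.7, "y": -0.65, "z": -0.67, "rz": 0.11, "hand": 0}, {"x": 0.74, "y": -0.68, "z": -0.67, "rz": 0.11, "hand": 0}])

```text
$.increments[0]: bad value
```

Request:
step_arm(increments=[{"x": 0, "y": 0, "z": -0.14, "rx": 0, "ry": 0, "rz": 0, "hand": 0}])

```text
time_s: 0.18
eef_pos: [0.1412, -0.6019, 0.217]
orientation: [-178.9, -0.2, 13.1]
force: [-0.4, 0.7, -0.9]
gripper_width: 0.0851
gripper_force: 0.0
```

Request:
step_arm(increments=[{"x": 0, "y": 0, "z": -0.14, "rx": 0, "ry": 0, "rz": 0, "hand": 0}, {"x": 0.05, "y": -0.05, "z": -0.26, "rx": 0, "ry": 0, "rz": 0.03, "hand": 0}, {"x": 0.12, "y": -0.1, "z": -0.36, "rx": 0, "ry": 0, "rz": 0.06, "hand": 0}, {"x": 0.2, "y": -0.17, "z": -0.44, "rx": 0, "ry": 0, "rz": 0.08, "hand": 0}, {"x": 0.28, "y": -0.25, "z": -0.49, "rx": 0, "ry": 0, "rz": 0.1, "hand": 0}, {"x": 0.36, "y": -0.33, "z": -0.52, "rx": 0, "ry": 0, "rz": 0.11, "hand": 0}, {"x": 0.45, "y": -0.42, "z": -0.53, "rx": 0, "ry": 0, "rz": 0.11, "hand": 0}, {"x": 0.54, "y": -0.5, "z": -0.53, "rx": 0, "ry": 0, "rz": 0.11, "hand": 0}, {"x": 0.62, "y": -0.58, "z": -0.53, "rx": 0, "ry": 0, "rz": 0.11, "hand": 0}, {"x": 0.7, "y": -0.66, "z": -0.53, "rx": 0, "ry": 0, "rz": 0.11, "hand": 0}, {"x": 0.74, "y": -0.7, "z": -0.53, "rx": 0, "ry": 0, "rz": 0.11, "hand": 0}])

```text
time_s: 1.1
eef_pos: [0.3115, -0.3499, 0.3846]
orientation: [-179.9, -0.0, 3.4]
force: [-0.9, 0.1, -0.0]
gripper_width: 0.0148
gripper_force: 0.0
```

Request:
step_arm(increments=[{"x": 0.05, "y": -0.1, "z": 0, "rx": 0, "ry": 0, "rz": 0, "hand": 0}, {"x": 0.11, "y": -0.21, "z": 0, "rx": 0, "ry": 0, "rz": 0, "hand": 0}, {"x": 0.17, "y": -0.32, "z": 0, "rx": 0, "ry": 0, "rz": 0, "hand": 0}, {"x": 0.23, "y": -0.43, "z": 0, "rx": 0, "ry": 0, "rz": 0, "hand": 0}, {"x": 0.29, "y": -0.54, "z": 0, "rx": 0, "ry": 0, "rz": 0, "hand": 0}, {"x": 0.35, "y": -0.65, "z": 0, "rx": 0, "ry": 0, "rz": 0, "hand": 0}, {"x": 0.4, "y": -0.76, "z": 0, "rx": 0, "ry": 0, "rz": 0, "hand": 0}, {"x": 0.46, "y": -0.87, "z": 0, "rx": 0, "ry": 0, "rz": 0, "hand": 0}, {"x": 0.5, "y": -0.98, "z": 0, "rx": 0, "ry": 0, "rz": 0, "hand": 0}])

```text
time_s: 1.85
eef_pos: [0.4443, -0.05, 0.3844]
orientation: [-180.0, -0.0, 3.2]
force: [0.8, -0.4, -0.2]
gripper_width: 0.0001
gripper_force: 0.0
```

Request:
step_arm(increments=[{"x": 0.07, "y": -0.12, "z": 0, "rx": 0, "ry": 0, "rz": 0, "hand": 0}, {"x": 0.14, "y": -0.24, "z": 0, "rx": 0, "ry": 0, "rz": 0, "hand": 0}, {"x": 0.2, "y": -0.35, "z": 0, "rx": 0, "ry": 0, "rz": 0, "hand": 0}, {"x": 0.27, "y": -0.46, "z": 0, "rx": 0, "ry": 0, "rz": 0, "hand": 0}, {"x": 0.33, "y": -0.57, "z": 0.04, "rx": 0, "ry": 0, "rz": 0, "hand": 0}, {"x": 0.36, "y": -0.65, "z": 0.08, "rx": 0, "ry": 0, "rz": 0, "hand": 0}, {"x": 0.36, "y": -0.65, "z": 0.1, "rx": 0, "ry": 0, "rz": 0, "hand": 0}, {"x": 0.36, "y": -0.65, "z": 0.1, "rx": 0, "ry": 0, "rz": 0, "hand": 0}])

```text
time_s: 2.52
eef_pos: [0.5391, 0.1499, 0.352]
orientation: [180.0, 0.3, 3.4]
force: [0.9, -0.2, -0.5]
gripper_width: 0.0005
gripper_force: 0.0
```

```bash
python3 - <<'E'
from h import *
ims=[]
for n in("scene","wrist"):
    p,d=grab_frame(n); np.savez(f"pics/{n}1.npz",p=p,d=d); ims.append(p)
cv2.imwrite("pics/c.png",np.hstack([cv2.resize(ims[0][90:290,130:330],(400,400)),cv2.resize(ims[1],(400,300))[:,:].copy() if 0 else cv2.copyMakeBorder(cv2.resize(ims[1],(400,300)),0,100,0,0,0)]))
print(observe()['eef_pos'],observe()['force'])
E
```

```text
[0.54003508 0.14822117 0.35431944] [-0.28276336 -0.89881605 -0.08386503]
```

View pics/c.png

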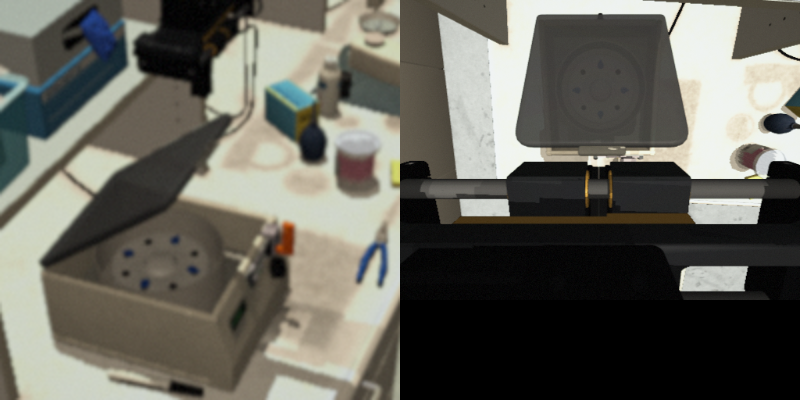

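The wrist view shows the lid centred ahead of the fingertips. The tip is at about the x of the lid's front edge, so it needs to go a little further back. I'll measure that edge with the wrist depth.

```bash
python3 - <<'E'
from h import *
from scipy.spatial.transform import Rotation as Ro
z=np.load("pics/wrist1.npz");d=z['d'];c=camera_info("wrist");s=observe()
f=192/np.tan(np.radians(c['vfov']/2));v,u=np.mgrid[:384,:512]
P=np.stack([(u-c['cx'])/f*d,(v-c['cy'])/f*d,d],-1);H=np.array(c['hand_eye'])
W=(P@H[:3,:3].T+H[:3,3])@Ro.from_euler('xyz',s['orientation'],degrees=True).as_matrix().T+s['eef_pos']
np.save("pics/w1.npy",W)
for col in(170,200,256,300,340):print(col,[(r,W[r,col].round(3).tolist()) for r in(30,100,170,176,182,186,190,194,198)])
L=(d>0)&(W[...,2]>.16)&(v<190)&(W[...,2]<.31)&(u>140)&(u<370);X=W[L]
A=np.c_[X[:,:2],np.ones(len(X))];k=np.linalg.lstsq(A,X[:,2],rcond=None)[0]
g=abs(A@k-X[:,2])<.004;k=np.linalg.lstsq(A[g],X[g,2],rcond=None)[0];print(k,np.degrees(np.arctan(np.hypot(*k[:2]))),np.degrees(np.arctan2(k[1],k[0])),np.percentile(X[g],[.5,99.5],axis=0).round(3))
E
```

```text
170 [(30, [0.764, 0.317, 0.002]), (100, [0.625, 0.249, 0.235]), (170, [0.555, 0.233, 0.292]), (176, [0.55, 0.233, 0.295]), (182, [0.545, 0.231, 0.3]), (186, [0.541, 0.232, 0.299]), (190, [0.456, 0.324, 0.0]), (194, [0.446, 0.325, -0.002]), (198, [0.438, 0.324, 0.002])]
200 [(30, [0.72, 0.23, 0.162]), (100, [0.627, 0.215, 0.236]), (170, [0.557, 0.204, 0.292]), (176, [0.552, 0.203, 0.296]), (182, [0.546, 0.202, 0.299]), (186, [0.542, 0.202, 0.298]), (190, [0.489, 0.238, 0.111]), (194, [0.487, 0.235, 0.13]), (198, [0.469, 0.241, 0.095])]
256 [(30, [0.725, 0.156, 0.161]), (100, [0.631, 0.151, 0.236]), (170, [0.56, 0.148, 0.292]), (176, [0.555, 0.148, 0.296]), (182, [0.55, 0.147, 0.301]), (186, [0.545, 0.147, 0.298]), (190, [0.542, 0.147, 0.303]), (194, [0.539, 0.147, 0.304]), (198, [0.535, 0.146, 0.305])]
300 [(30, [0.727, 0.098, 0.162]), (100, [0.634, 0.101, 0.236]), (170, [0.563, 0.104, 0.292]), (176, [0.557, 0.104, 0.296]), (182, [0.552, 0.104, 0.299]), (186, [0.548, 0.104, 0.298]), (190, [0.499, 0.068, 0.113]), (194, [0.496, 0.07, 0.132]), (198, [0.488, 0.068, 0.124])]
340 [(30, [0.732, 0.044, 0.156]), (100, [0.636, 0.056, 0.236]), (170, [0.565, 0.064, 0.293]), (176, [0.56, 0.065, 0.297]), (182, [0.554, 0.065, 0.299]), (186, [0.549, 0.063, 0.296]), (190, [0.476, -0.04, 0.0]), (194, [0.467, -0.041, 0.0]), (198, [0.459, -0.042, 0.002])]
[-0.79253469 -0.04642888  0.74273504] 38.44583228234953 -176.64728606968595 [[0.543 0.04  0.161]
 [0.726 0.262 0.301]]
```

Request:
step_arm(increments=[{"x": 0.03, "y": 0, "z": 0.04, "rx": 0, "ry": 0, "rz": 0, "hand": 0}, {"x": 0.06, "y": 0, "z": 0.09, "rx": 0, "ry": 0, "rz": 0, "hand": 0}, {"x": 0.088, "y": 0, "z": 0.14, "rx": 0, "ry": 0, "rz": 0, "hand": 0}, {"x": 0.088, "y": 0, "z": 0.17, "rx": 0, "ry": 0, "rz": 0, "hand": 0}, {"x": 0.088, "y": 0, "z": 0.185, "rx": 0, "ry": 0, "rz": 0, "hand": 0}, {"x": 0.088, "y": 0, "z": 0.2, "rx": 0, "ry": 0, "rz": 0, "hand": 0}, {"x": 0.08, "y": 0, "z": 0.213, "rx": 0, "ry": 0, "rz": 0, "hand": 0}, {"x": 0.071, "y": 0, "z": 0.226, "rx": 0, "ry": 0, "rz": 0, "hand": 0}, {"x": 0.062, "y": 0, "z": 0.239, "rx": 0, "ry": 0, "rz": 0, "hand": 0}, {"x": 0.052, "y": 0, "z": 0.252, "rx": 0, "ry": 0, "rz": 0, "hand": 0}])

```text
time_s: 3.45
eef_pos: [0.5559, 0.1498, 0.2794]
orientation: [-180.0, -0.1, 3.2]
force: [-0.9, -0.0, -0.6]
gripper_width: 0.0002
gripper_force: 0.0
```

```bash
cat >> h.py <<'E'
def lid():
    p,d=grab_frame("scene");W=cloud("scene",p,d);V=p.max(2);v,u=np.mgrid[:384,:512]
    # machine frame about the hinge
    a=np.radians(3.35);M=(W-[.7375,.160,.134]);f=-(M[...,0]*np.cos(a)+M[...,1]*np.sin(a));l=-M[...,0]*np.sin(a)+M[...,1]*np.cos(a);h=M[...,2]
    q=(V<80)&(f>.06)&(f<.24)&(l>.035)&(l<.11)&(h>-.02)&(h<.2)
    ang=np.degrees(np.arctan2(h[q],f[q])-np.arcsin(.012/np.hypot(f[q],h[q])))
    print("lid deg",q.sum(),np.percentile(ang,[10,50,90]).round(1));s=observe();print(s['time_s'],s['eef_pos'].round(4),s['force'].round(1));return p
E
python3 -c "
from h import *
p=lid();cv2.imwrite('pics/d.png',cv2.resize(p[130:290,140:300],(560,560)))"
```

```text
lid deg 752 [35.4 38.2 38.7]
3.5 [0.5545 0.1498 0.2784] [-0.8  0.6 -1.7]
```

View pics/d.png

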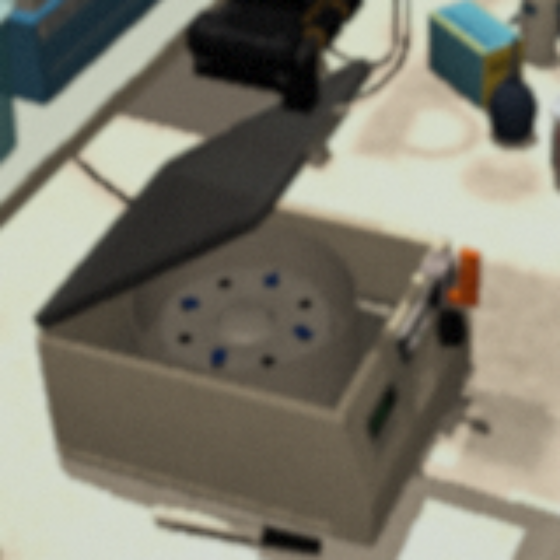

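The finger looks to be at the lid's upper surface and the lid has hardly moved. I'll check with the wrist depth.

```bash
cat >> h.py <<'E'
from scipy.spatial.transform import Rotation as Ro
def wrist():
    s=observe();p,d=grab_frame("wrist");c=camera_info("wrist")
    f=192/np.tan(np.radians(c['vfov']/2));v,u=np.mgrid[:384,:512]
    P=np.stack([(u-c['cx'])/f*d,(v-c['cy'])/f*d,d],-1);H=np.array(c['hand_eye'])
    return p,(P@H[:3,:3].T+H[:3,3])@Ro.from_euler('xyz',s['orientation'],degrees=True).as_matrix().T+s['eef_pos'],s
def wlid():
    p,W,s=wrist();X=W[(W[...,2]>.14)&(W[...,2]<.31)&(W[...,0]>.57)&(W[...,0]<.72)&(W[...,1]>.06)&(W[...,1]<.24)]
    A=np.c_[X[:,:2],np.ones(len(X))];g=A[:,0]>0
    for _ in range(4):
        k=np.linalg.lstsq(A[g],X[g,2],rcond=None)[0];r=abs(A@k-X[:,2]);g=r<max(.003,np.median(r))
    print("wlid deg",np.degrees(np.arctan(np.hypot(*k[:2]))).round(2),"z at tcp-.0095",(np.r_[s['eef_pos'][:2]-[.0095,0],1]@k).round(4),s['eef_pos'].round(4),s['force'].round(1),s['time_s'],g.sum())
    return p,W
E
python3 -c "
from h import *
p,W=wlid()
for r in range(150,260,8):print(r,W[r,256].round(3),W[r,320].round(3),p[r,256])
cv2.imwrite('pics/e.png',p)"
```

```text
wlid deg 38.68 z at tcp-.0095 0.3027 [0.5545 0.1498 0.2784] [-0.8  0.6 -1.7] 3.5 33669
150 [0.599 0.151 0.259] [0.602 0.099 0.261] [70 73 73]
158 [0.593 0.151 0.265] [0.596 0.099 0.264] [68 65 63]
166 [0.587 0.151 0.268] [0.59  0.1   0.269] [62 61 59]
174 [0.582 0.15  0.274] [0.584 0.1   0.273] [63 67 69]
182 [0.576 0.15  0.278] [0.579 0.101 0.278] [63 68 69]
190 [0.571 0.15  0.281] [0.574 0.101 0.283] [67 70 71]
198 [0.566 0.149 0.287] [0.568 0.102 0.286] [73 81 81]
206 [0.56  0.149 0.289] [0.563 0.102 0.291] [63 69 69]
214 [0.564 0.15  0.318] [0.593 0.131 0.398] [16 13 13]
222 [0.564 0.15  0.332] [0.593 0.133 0.405] [ 7  6 11]
230 [0.588 0.152 0.401] [0.592 0.134 0.409] [41 45 44]
238 [0.586 0.152 0.403] [0.59  0.134 0.41 ] [81 86 89]
246 [0.584 0.151 0.405] [0.588 0.134 0.41 ] [87 93 96]
254 [0.58  0.151 0.402] [0.585 0.133 0.409] [24 26 25]
```

View pics/e.png

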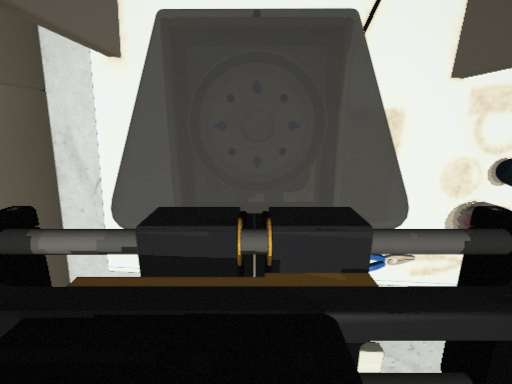

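```bash
python3 -c "
from h import *
p,W,s=wrist();c=camera_info('wrist');H=np.array(c['hand_eye']);print(H.round(3).tolist(),c['vfov'],c['cy'])
f=192/np.tan(np.radians(c['vfov']/2))
for z in(0,-.01,-.02,-.03,-.04,-.05,-.07):
  for x in(-.0095,.0095):
    q=np.linalg.inv(H)@[x,0,z,1];u=f*q[0]/q[2]+c['cx'];v=f*q[1]/q[2]+c['cy'];print(x,z,u.round(),v.round(),W[int(v),int(u)].round(3) if v<384 else '')
print(s['eef_pos'],s['joint_efforts'].round(2))
c=camera_info('scene');f=192/np.tan(np.radians(c['vfov']/2));P,d=grab_frame('scene');Wc=cloud('scene',P,d)
for dz in(0,.02,.04,.06):
  q=np.array(c['R'])@(s['eef_pos']+[0,.015,dz])+c['t'];u=f*q[0]/q[2]+c['cx'];v=f*q[1]/q[2]+c['cy'];print(u.round(1),v.round(1),Wc[int(round(v)),int(round(u))].round(3),P[int(round(v)),int(round(u))],q[2].round(3))
"
```

```text
[[0.0, -0.97, -0.241, 0.065], [1.0, 0.0, 0.0, -0.001], [-0.0, -0.241, 0.97, -0.2], [0.0, 0.0, 0.0, 1.0]] 71.57313393150221 189.33872093809262
-0.0095 0 255.0 220.0 [0.565 0.151 0.33 ]
0.0095 0 255.0 197.0 [0.566 0.151 0.286]
-0.0095 -0.01 255.0 225.0 [0.565 0.151 0.336]
0.0095 -0.01 255.0 201.0 [0.564 0.151 0.287]
-0.0095 -0.02 255.0 230.0 [0.588 0.152 0.4  ]
0.0095 -0.02 255.0 205.0 [0.562 0.151 0.289]
-0.0095 -0.03 255.0 235.0 [0.587 0.152 0.403]
0.0095 -0.03 255.0 209.0 [0.559 0.151 0.292]
-0.0095 -0.04 255.0 242.0 [0.586 0.152 0.404]
0.0095 -0.04 255.0 214.0 [0.565 0.151 0.319]
-0.0095 -0.05 255.0 249.0 [0.583 0.152 0.403]
0.0095 -0.05 255.0 220.0 [0.565 0.151 0.329]
-0.0095 -0.07 255.0 266.0 [0.556 0.15  0.367]
0.0095 -0.07 255.0 233.0 [0.588 0.152 0.403]
[0.5549753  0.14982891 0.27871405] [-5.000e-02 -3.864e+01 -1.987e+01  3.000e-02 -1.200e-01  0.000e+00]
223.1 175.8 [0.54  0.191 0.3  ] [52 55 58] 1.256
222.7 169.3 [0.563 0.149 0.288] [54 57 58] 1.243
222.4 162.8 [0.592 0.101 0.268] [52 56 56] 1.231
222.0 156.1 [0.515 0.236 0.393] [11 12 13] 1.219
```

The picture shows that the closed fingertips really end about 34 mm above the nominal TCP. The tip is at z ≈ 0.312, so it had not reached the lid yet. I'll correct for that and push on.

Request:
step_arm(increments=[{"x": 0.02, "y": 0, "z": 0.0, "rx": 0, "ry": 0, "rz": 0, "hand": 0}, {"x": 0.038, "y": 0, "z": 0.02, "rx": 0, "ry": 0, "rz": 0, "hand": 0}, {"x": 0.038, "y": 0, "z": 0.035, "rx": 0, "ry": 0, "rz": 0, "hand": 0}, {"x": 0.038, "y": 0, "z": 0.05, "rx": 0, "ry": 0, "rz": 0, "hand": 0}, {"x": 0.038, "y": 0, "z": 0.06, "rx": 0, "ry": 0, "rz": 0, "hand": 0}, {"x": 0.038, "y": 0, "z": 0.07, "rx": 0, "ry": 0, "rz": 0, "hand": 0}, {"x": 0.03, "y": 0, "z": 0.081, "rx": 0, "ry": 0, "rz": 0, "hand": 0}, {"x": 0.021, "y": 0, "z": 0.092, "rx": 0, "ry": 0, "rz": 0, "hand": 0}, {"x": 0.012, "y": 0, "z": 0.103, "rx": 0, "ry": 0, "rz": 0, "hand": 0}, {"x": 0.004, "y": 0, "z": 0.114, "rx": 0, "ry": 0, "rz": 0, "hand": 0}])

```text
time_s: 4.48
eef_pos: [0.5575, 0.1498, 0.245]
orientation: [180.0, -0.1, 3.2]
force: [0.2, -0.1, 1.1]
gripper_width: 0.0002
gripper_force: 0.7
```

```bash
python3 -c "
from h import *
p,W=wlid()
for r in range(180,230,4):print(r,W[r,256].round(3),W[r,320].round(3))"
```

```text
wlid deg 35.26 z at tcp-.0095 0.2819 [0.5575 0.1498 0.245 ] [ 0.2 -0.1  1.1] 4.4833 40831
180 [0.583 0.15  0.257] [0.586 0.104 0.256]
184 [0.581 0.15  0.259] [0.583 0.105 0.259]
188 [0.578 0.15  0.261] [0.581 0.104 0.261]
192 [0.575 0.15  0.261] [0.578 0.105 0.262]
196 [0.573 0.15  0.262] [0.575 0.104 0.263]
200 [0.571 0.15  0.266] [0.573 0.105 0.266]
204 [0.568 0.15  0.268] [0.571 0.105 0.268]
208 [0.566 0.149 0.269] [0.596 0.13  0.359]
212 [0.564 0.149 0.271] [0.596 0.131 0.364]
216 [0.567 0.15  0.288] [0.596 0.132 0.367]
220 [0.567 0.15  0.296] [0.596 0.133 0.371]
224 [0.567 0.15  0.303] [0.596 0.134 0.374]
228 [0.567 0.15  0.309] [0.595 0.134 0.376]
```

The lid is moving, now at 35.3°. I'll continue along the arc.

Request:
step_arm(increments=[{"x": -0.009, "y": 0, "z": 0.013, "rx": 0, "ry": 0, "rz": 0, "hand": 0}, {"x": -0.018, "y": 0, "z": 0.027, "rx": 0, "ry": 0, "rz": 0, "hand": 0}, {"x": -0.028, "y": 0, "z": 0.041, "rx": 0, "ry": 0, "rz": 0, "hand": 0}, {"x": -0.037, "y": 0, "z": 0.055, "rx": 0, "ry": 0, "rz": 0, "hand": 0}, {"x": -0.046, "y": 0, "z": 0.069, "rx": 0, "ry": 0, "rz": 0, "hand": 0}, {"x": -0.054, "y": 0, "z": 0.083, "rx": 0, "ry": 0, "rz": 0, "hand": 0}, {"x": -0.062, "y": 0, "z": 0.097, "rx": 0, "ry": 0, "rz": 0, "hand": 0}, {"x": -0.069, "y": 0, "z": 0.111, "rx": 0, "ry": 0, "rz": 0, "hand": 0}, {"x": -0.077, "y": 0, "z": 0.125, "rx": 0, "ry": 0, "rz": 0, "hand": 0}, {"x": -0.084, "y": 0, "z": 0.139, "rx": 0, "ry": 0, "rz": 0, "hand": 0}, {"x": -0.092, "y": 0, "z": 0.153, "rx": 0, "ry": 0, "rz": 0, "hand": 0}, {"x": -0.099, "y": 0, "z": 0.167, "rx": 0, "ry": 0, "rz": 0, "hand": 0}])

```text
time_s: 5.53
eef_pos: [0.5279, 0.1482, 0.1944]
orientation: [-180.0, -0.0, 3.2]
force: [1.3, 0.5, 1.4]
gripper_width: 0.0007
gripper_force: 0.6
```

Request:
step_arm(increments=[{"x": -0.005, "y": 0, "z": 0.013, "rx": 0, "ry": 0, "rz": 0, "hand": 0}, {"x": -0.01, "y": 0, "z": 0.027, "rx": 0, "ry": 0, "rz": 0, "hand": 0}, {"x": -0.014, "y": 0, "z": 0.041, "rx": 0, "ry": 0, "rz": 0, "hand": 0}, {"x": -0.018, "y": 0, "z": 0.055, "rx": 0, "ry": 0, "rz": 0, "hand": 0}, {"x": -0.023, "y": 0, "z": 0.069, "rx": 0, "ry": 0, "rz": 0, "hand": 0}, {"x": -0.027, "y": 0, "z": 0.083, "rx": 0, "ry": 0, "rz": 0, "hand": 0}, {"x": -0.032, "y": 0, "z": 0.097, "rx": 0, "ry": 0, "rz": 0, "hand": 0}, {"x": -0.036, "y": 0, "z": 0.111, "rx": 0, "ry": 0, "rz": 0, "hand": 0}, {"x": -0.041, "y": 0, "z": 0.125, "rx": 0, "ry": 0, "rz": 0, "hand": 0}, {"x": -0.045, "y": 0, "z": 0.139, "rx": 0, "ry": 0, "rz": 0, "hand": 0}, {"x": -0.049, "y": 0, "z": 0.153, "rx": 0, "ry": 0, "rz": 0, "hand": 0}, {"x": -0.052, "y": 0, "z": 0.167, "rx": 0, "ry": 0, "rz": 0, "hand": 0}])

```text
time_s: 6.53
eef_pos: [0.5126, 0.1473, 0.1444]
orientation: [-180.0, -0.1, 3.2]
force: [1.4, -0.1, 0.3]
gripper_width: 0.0006
gripper_force: 0.6
```

```bash
python3 -c "
from h import *
wlid()"
```

```text
wlid deg 8.74 z at tcp-.0095 0.1819 [0.5126 0.1473 0.1444] [ 1.4 -0.1  0.3] 6.5333 39351
```

Request:
step_arm(increments=[{"x": -0.002, "y": 0, "z": 0.012, "rx": 0, "ry": 0, "rz": 0, "hand": 0}, {"x": -0.004, "y": 0, "z": 0.024, "rx": 0, "ry": 0, "rz": 0, "hand": 0}, {"x": -0.006, "y": 0, "z": 0.036, "rx": 0, "ry": 0, "rz": 0, "hand": 0}, {"x": -0.008, "y": 0, "z": 0.048, "rx": 0, "ry": 0, "rz": 0, "hand": 0}, {"x": -0.01, "y": 0, "z": 0.059, "rx": 0, "ry": 0, "rz": 0, "hand": 0}, {"x": -0.012, "y": 0, "z": 0.069, "rx": 0, "ry": 0, "rz": 0, "hand": 0}, {"x": -0.013, "y": 0, "z": 0.079, "rx": 0, "ry": 0, "rz": 0, "hand": 0}, {"x": -0.014, "y": 0, "z": 0.088, "rx": 0, "ry": 0, "rz": 0, "hand": 0}, {"x": -0.015, "y": 0, "z": 0.096, "rx": 0, "ry": 0, "rz": 0, "hand": 0}, {"x": -0.015, "y": 0, "z": 0.103, "rx": 0, "ry": 0, "rz": 0, "hand": 0}, {"x": -0.015, "y": 0, "z": 0.109, "rx": 0, "ry": 0, "rz": 0, "hand": 0}, {"x": -0.015, "y": 0, "z": 0.114, "rx": 0, "ry": 0, "rz": 0, "hand": 0}])

```text
time_s: 7.58
eef_pos: [0.5076, 0.147, 0.1103]
orientation: [180.0, 0.0, 3.2]
force: [0.5, 0.3, 0.7]
gripper_width: 0.0005
gripper_force: 0.6
```

Request:
step_arm(increments=[{"x": 0, "y": 0, "z": 0.004, "rx": 0, "ry": 0, "rz": 0, "hand": 0}, {"x": 0, "y": 0, "z": 0.007, "rx": 0, "ry": 0, "rz": 0, "hand": 0}, {"x": 0, "y": 0, "z": 0.009, "rx": 0, "ry": 0, "rz": 0, "hand": 0}])

```text
time_s: 7.83
eef_pos: [0.5074, 0.147, 0.1083]
orientation: [180.0, 0.0, 3.2]
force: [-2.8, 0.2, 9.6]
gripper_width: 0.0003
gripper_force: 5.1
```

```bash
python3 -c "
from h import *
wlid()"
```

```text
wlid deg 0.01 z at tcp-.0095 0.1459 [0.5074 0.147  0.1083] [-2.8  0.2  9.6] 7.8333 41013
```

The lid is shut: 0.01° with 9.6 N at the stop. I'll lift off, move back and look at the lever.

Request:
step_arm(increments=[{"x": 0, "y": 0, "z": -0.03, "rx": 0, "ry": 0, "rz": 0, "hand": 0}, {"x": 0, "y": 0, "z": -0.13, "rx": 0, "ry": 0, "rz": 0, "hand": 0}, {"x": 0, "y": 0, "z": -0.25, "rx": 0, "ry": 0, "rz": 0, "hand": 0}, {"x": -0.04, "y": 0.04, "z": -0.35, "rx": 0, "ry": 0, "rz": 0, "hand": 0}, {"x": -0.12, "y": 0.12, "z": -0.42, "rx": 0, "ry": 0, "rz": 0, "hand": 0}, {"x": -0.2, "y": 0.2, "z": -0.44, "rx": 0, "ry": 0, "rz": 0, "hand": 0}, {"x": -0.28, "y": 0.28, "z": -0.44, "rx": 0, "ry": 0, "rz": 0, "hand": 0}, {"x": -0.36, "y": 0.36, "z": -0.44, "rx": 0, "ry": 0, "rz": 0, "hand": 0}, {"x": -0.38, "y": 0.37, "z": -0.44, "rx": 0, "ry": 0, "rz": 0, "hand": 0}, {"x": -0.38, "y": 0.37, "z": -0.44, "rx": 0, "ry": 0, "rz": 0, "hand": 0}])

```text
time_s: 8.72
eef_pos: [0.3982, 0.0292, 0.2401]
orientation: [-180.0, 0.0, 3.0]
force: [-0.1, -0.2, 0.0]
gripper_width: 0.0007
gripper_force: 0.0
```

```bash
cat >> h.py <<'E'
def tab():
    p,W,s=wrist();hsv=cv2.cvtColor(p,cv2.COLOR_BGR2HSV)
    m=((hsv[...,0]<16)|(hsv[...,0]>176))&(hsv[...,1]>150)&(hsv[...,2]>90)&(W[...,0]>.42)&(W[...,0]<.49)&(W[...,2]>.1)&(W[...,2]<.2)
    X=W[m];print("tab",len(X),np.percentile(X,[2,50,98],axis=0).round(4).tolist(),s['eef_pos'].round(4),s['force'].round(1),s['time_s'])
    t=X[X[:,2]>np.percentile(X[:,2],98)-.004];print("top face",t.min(0).round(4),t.max(0).round(4),len(t));return p,W
E
python3 -c "
from h import *
p,W=tab();cv2.imwrite('pics/f.png',p)"
```

```text
tab 211 [[0.4433, 0.0751, 0.1169], [0.4534, 0.077, 0.156], [0.4665, 0.0843, 0.1681]] [0.3982 0.0292 0.2401] [-0.1 -0.2  0. ] 8.7167
top face [0.4424 0.0758 0.1643] [0.4592 0.0841 0.1686] 76
```

View pics/f.png

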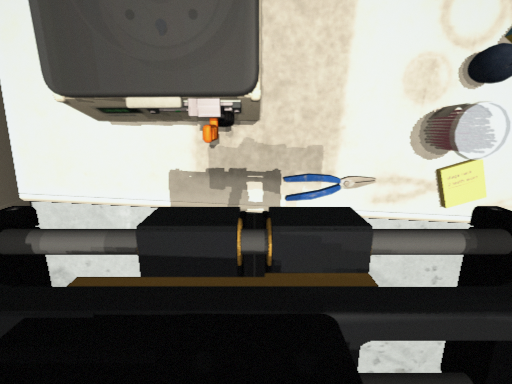

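The wrist view shows the lid shut and the orange tab at pixel (209,130), which is x 0.442–0.460, right face at y ≈ 0.0755 and top at z ≈ 0.168. I'll descend to its right.

Request:
step_arm(increments=[{"x": 0.09, "y": -0.02, "z": 0.0, "rx": 0, "ry": 0, "rz": 0, "hand": 0}, {"x": 0.17, "y": -0.037, "z": 0.0, "rx": 0, "ry": 0, "rz": 0, "hand": 0}, {"x": 0.17, "y": -0.037, "z": 0.09, "rx": 0, "ry": 0, "rz": 0, "hand": 0}, {"x": 0.17, "y": -0.037, "z": 0.17, "rx": 0, "ry": 0, "rz": 0, "hand": 0}, {"x": 0.17, "y": -0.037, "z": 0.25, "rx": 0, "ry": 0, "rz": 0, "hand": 0}, {"x": 0.17, "y": -0.037, "z": 0.32, "rx": 0, "ry": 0, "rz": 0, "hand": 0}, {"x": 0.17, "y": -0.037, "z": 0.38, "rx": 0, "ry": 0, "rz": 0, "hand": 0}, {"x": 0.17, "y": -0.037, "z": 0.42, "rx": 0, "ry": 0, "rz": 0, "hand": 0}, {"x": 0.17, "y": -0.037, "z": 0.433, "rx": 0, "ry": 0, "rz": 0, "hand": 0}, {"x": 0.17, "y": -0.037, "z": 0.433, "rx": 0, "ry": 0, "rz": 0, "hand": 0}])

```text
time_s: 9.6
eef_pos: [0.4507, 0.0447, 0.1088]
orientation: [-180.0, 0.1, 3.3]
force: [-0.5, -0.6, -1.2]
gripper_width: 0.0006
gripper_force: 0.0
```

```bash
cat >> h.py <<'E'
def stab():
    p,d=grab_frame("scene");W=cloud("scene",p,d);h=cv2.cvtColor(p,cv2.COLOR_BGR2HSV)
    m=((h[...,0]<16)|(h[...,0]>174))&(h[...,1]>140)&(h[...,2]>100)&(W[...,0]>.42)&(W[...,0]<.5)&(W[...,2]>.1)&(W[...,2]<.2)&(W[...,1]>0)
    s=observe();print("scene tab",m.sum(),np.percentile(W[m],[5,50,95],axis=0).round(4).tolist() if m.any() else '',s['eef_pos'].round(4),s['force'].round(1),s['time_s']);return p
E
python3 -c "
from h import *
p=stab();cv2.imwrite('pics/g.png',cv2.resize(p[150:270,190:310],(600,600),interpolation=cv2.INTER_CUBIC))"
```

```text
scene tab 93 [[0.441, 0.08, 0.1182], [0.4486, 0.0832, 0.141], [0.46, 0.087, 0.1683]] [0.4512 0.0445 0.1096] [-0.4 -0.   1.2] 9.65
```

View pics/g.png

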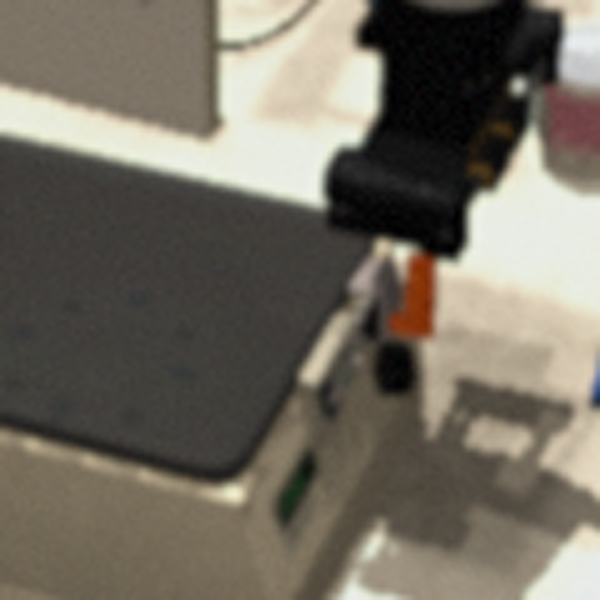

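The scene view shows the finger right of the orange tab, which runs from about (420,255) to (420,335). The gripper knuckle sits just above the tab and touches nothing. Now I'll push left in small steps.

Request:
step_arm(increments=[{"x": 0, "y": -0.012, "z": 0, "rx": 0, "ry": 0, "rz": 0, "hand": 0}, {"x": 0, "y": -0.024, "z": 0, "rx": 0, "ry": 0, "rz": 0, "hand": 0}, {"x": 0, "y": -0.034, "z": 0, "rx": 0, "ry": 0, "rz": 0, "hand": 0}, {"x": 0, "y": -0.044, "z": 0, "rx": 0, "ry": 0, "rz": 0, "hand": 0}, {"x": 0, "y": -0.054, "z": 0, "rx": 0, "ry": 0, "rz": 0, "hand": 0}, {"x": 0, "y": -0.062, "z": 0, "rx": 0, "ry": 0, "rz": 0, "hand": 0}, {"x": 0, "y": -0.07, "z": 0, "rx": 0, "ry": 0, "rz": 0, "hand": 0}])

```text
time_s: 10.23
eef_pos: [0.4492, 0.065, 0.1101]
orientation: [180.0, -0.0, 3.2]
force: [-0.3, 0.2, -0.4]
gripper_width: 0.0003
gripper_force: 0.0
```

```bash
python3 -c "
from h import *
stab()"
```

```text
scene tab 75 [[0.4413, 0.0801, 0.1172], [0.4496, 0.0836, 0.1368], [0.4603, 0.087, 0.1542]] [0.449  0.0653 0.11  ] [ 0.   0.6 -0.4] 10.2833
```

Request:
step_arm(increments=[{"x": 0, "y": -0.01, "z": 0, "rx": 0, "ry": 0, "rz": 0, "hand": 0}, {"x": 0, "y": -0.02, "z": 0, "rx": 0, "ry": 0, "rz": 0, "hand": 0}, {"x": 0, "y": -0.03, "z": 0, "rx": 0, "ry": 0, "rz": 0, "hand": 0}, {"x": 0, "y": -0.04, "z": 0, "rx": 0, "ry": 0, "rz": 0, "hand": 0}])

```text
time_s: 10.62
eef_pos: [0.4484, 0.077, 0.1099]
orientation: [-180.0, 0.0, 3.2]
force: [-0.4, -2.0, 0.5]
gripper_width: 0.0006
gripper_force: 0.5
```

```bash
python3 -c "
from h import *
stab()"
```

```text
scene tab 73 [[0.4406, 0.0917, 0.1172], [0.4486, 0.0946, 0.1326], [0.4605, 0.098, 0.155]] [0.4483 0.0777 0.1099] [-0.2 -0.   0.3] 10.6667
```

The tab is moving with the finger and has gone about 11 mm. I'll continue past the first click.

Request:
step_arm(increments=[{"x": 0, "y": -0.01, "z": 0, "rx": 0, "ry": 0, "rz": 0, "hand": 0}, {"x": 0, "y": -0.02, "z": 0, "rx": 0, "ry": 0, "rz": 0, "hand": 0}, {"x": 0, "y": -0.03, "z": 0, "rx": 0, "ry": 0, "rz": 0, "hand": 0}, {"x": 0, "y": -0.04, "z": 0, "rx": 0, "ry": 0, "rz": 0, "hand": 0}, {"x": 0, "y": -0.05, "z": 0, "rx": 0, "ry": 0, "rz": 0, "hand": 0}, {"x": 0, "y": -0.06, "z": 0, "rx": 0, "ry": 0, "rz": 0, "hand": 0}, {"x": 0, "y": -0.07, "z": 0, "rx": 0, "ry": 0, "rz": 0, "hand": 0}, {"x": 0, "y": -0.08, "z": 0, "rx": 0, "ry": 0, "rz": 0, "hand": 0}, {"x": 0, "y": -0.09, "z": 0, "rx": 0, "ry": 0, "rz": 0, "hand": 0}, {"x": 0, "y": -0.1, "z": 0, "rx": 0, "ry": 0, "rz": 0, "hand": 0}])

```text
time_s: 11.5
eef_pos: [0.4467, 0.1074, 0.1099]
orientation: [-180.0, -0.0, 3.2]
force: [-0.1, -0.2, 0.2]
gripper_width: 0.0006
gripper_force: 0.0
```

```bash
python3 -c "
from h import *
stab()"
```

```text
scene tab 79 [[0.4382, 0.1249, 0.1168], [0.4465, 0.1276, 0.1323], [0.4583, 0.1311, 0.1554]] [0.4467 0.1077 0.11  ] [ 0.6 -0.5  0.6] 11.55
```

The tab has travelled 44 mm. I'll confirm the far stop with a gentle push.

Request:
step_arm(increments=[{"x": 0, "y": -0.007, "z": 0, "rx": 0, "ry": 0, "rz": 0, "hand": 0}, {"x": 0, "y": -0.013, "z": 0, "rx": 0, "ry": 0, "rz": 0, "hand": 0}, {"x": 0, "y": -0.016, "z": 0, "rx": 0, "ry": 0, "rz": 0, "hand": 0}])

```text
time_s: 11.8
eef_pos: [0.4466, 0.11, 0.11]
orientation: [179.8, 0.0, 3.3]
force: [-0.3, -9.0, 1.5]
gripper_width: 0.0005
gripper_force: 4.6
```

```bash
python3 -c "
from h import *
stab()"
```

```text
scene tab 73 [[0.438, 0.1242, 0.1163], [0.4468, 0.1278, 0.1307], [0.4592, 0.1307, 0.1507]] [0.4466 0.1099 0.11  ] [-0.8 -7.2  0.3] 11.85
```

It is against the far stop: the force rose to 9 N and the tab moved no further. I'll back off to the right, then go up and clear.

Request:
step_arm(increments=[{"x": 0, "y": 0.03, "z": 0, "rx": 0, "ry": 0, "rz": 0, "hand": 0}, {"x": 0, "y": 0.08, "z": 0, "rx": 0, "ry": 0, "rz": 0, "hand": 0}, {"x": 0, "y": 0.1, "z": -0.05, "rx": 0, "ry": 0, "rz": 0, "hand": 0}, {"x": 0, "y": 0.1, "z": -0.17, "rx": 0, "ry": 0, "rz": 0, "hand": 0}, {"x": 0, "y": 0.1, "z": -0.29, "rx": 0, "ry": 0, "rz": 0, "hand": 0}, {"x": -0.06, "y": 0.1, "z": -0.4, "rx": 0, "ry": 0, "rz": 0, "hand": 0}, {"x": -0.12, "y": 0.1, "z": -0.45, "rx": 0, "ry": 0, "rz": 0, "hand": 0}, {"x": -0.16, "y": 0.1, "z": -0.45, "rx": 0, "ry": 0, "rz": 0, "hand": 0}, {"x": -0.16, "y": 0.1, "z": -0.45, "rx": 0, "ry": 0, "rz": 0, "hand": 0}])

```text
time_s: 12.6
eef_pos: [0.3976, 0.0789, 0.2451]
orientation: [-180.0, 0.0, 3.2]
force: [-0.1, -0.5, -1.3]
gripper_width: 0.0006
gripper_force: 0.0
```

```bash
python3 -c "
from h import *
stab();p,W=tab()
X=W[(W[...,2]>.13)&(W[...,2]<.2)&(W[...,0]>.5)&(W[...,0]<.7)&(W[...,1]>.08)&(W[...,1]<.22)];print('lid z',np.percentile(X,[5,50,95],axis=0).round(4))"
```

```text
scene tab 106 [[0.4381, 0.1237, 0.1168], [0.4463, 0.1267, 0.144], [0.4581, 0.1307, 0.1687]] [0.3988 0.0789 0.2445] [ 0.1 -0.7 -0.4] 12.65
tab 174 [[0.4408, 0.1191, 0.12], [0.4509, 0.1211, 0.1577], [0.4641, 0.1281, 0.1684]] [0.3988 0.0789 0.2445] [ 0.1 -0.7 -0.4] 12.65
top face [0.4398 0.12   0.165 ] [0.456  0.1285 0.1689] 71
lid z [[0.5044 0.0867 0.1446]
 [0.5411 0.1484 0.1459]
 [0.5745 0.2126 0.1471]]
```

The lever has stayed at the far stop (44 mm), the lid is flat at z = 0.146, and the arm is clear.

```bash
python3 -c "
from plant import *
print(sign_off())"
```

```text
the job is handed in; nothing more can be done
None
```

The lid is fully shut and the latch lever is at its far stop, 44 mm left, locked; the arm backed clear and the job was handed in at about 13 s.

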